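Take the top plate off the empty test-tube rack

TASK

Of the two test-tube racks, the one without tubes is to be washed: lift its loose top plate by the orange grip straight up off its two dowels, keeping it level all the while so that it does not bind, and lay it flat in the middle of the green mat, setting it down rather than dropping it. Then let go. Leave the rack that is full of capped tubes where it stands.

Things in the scene. Friction and masses are not known exactly. Their poses are not given: they have to be found in the camera images.
- plate_grip (a point): Centre of the orange grip of the empty rack's loose brown top plate. Grip: upright block 14 mm thick (x), 60 long (y), 44 tall, standing on the plate's middle, so the plate's upper face is 22 mm below this point. Plate 100 mm (x) by 180 (y), 6 thick (underside 28 mm below this point), 0.35 to 0.57 kg, balanced at the grip, with 12 mm holes at y = -78 and +78 mm over the dowels. z up.
- rack: The empty rack, fixed: brown steel frame 110 mm (x) by 184 (y), no tubes. Origin at the centre of its underside, z up. The plate's underside rests 60 mm above the origin, its axes along the rack's, on two 10 mm upright steel dowels at y = -78 and +78 mm with tips 90 mm above the origin: the plate is free after 30 mm of lift.
- full_rack: The other rack, to be left alone: the same frame, plate and orange grip, but holding eight glass tubes with blue caps, 114 mm high over the caps, grip top at 110 mm. It stands loose, 1.6 kg. Origin at the centre of its underside, z up, 110 mm (x) by 184 mm (y).
- mat: Flat green draining mat, 240 by 240 mm, 6 mm thick, fixed to the bench. Origin at the centre of its underside: the surface is 6 mm above it.
Mind the look-alikes: they are no part of the job. Of the things like the part that bears plate_grip, leave any that is turquoise or white; of the rest the smaller one is meant.

How it is judged:
On the way, in this order (a step that is already met when the one before it is completed fails the run):
1. the plate is lifted off the dowels, level and straight above the rack (z of plate_grip in the frame of rack above 0.117 m and horizontal distance between plate_grip and rack below 0.03 m and angle between plate_grip's own z axis and vertical below 0.175 rad), for 0.05 s.
2. the plate is brought down to the mat while still held (horizontal distance between plate_grip and mat below 0.04 m and z of plate_grip in the frame of mat below 0.049 m and contact force between the fingers and plate above 1 N), for 0.05 s.
At the end, for the whole second after the job is handed in: The plate lies flat (within 6 degrees) and at rest on the mat, its grip within 40 mm of the mat's centre, and the full rack is within 15 mm of where it stood (horizontal distance between plate_grip and mat below 0.04 m and z of plate_grip in the frame of mat below 0.037 m and angle between plate_grip's own z axis and vertical below 0.1 rad and linear speed of plate below 0.02 m/s and distance of full_rack from where it was at the start of the episode below 0.015 m); the robot touches nothing.
It fails at once if the plate is tilted by more than 15 degrees (angle between plate_grip's own z axis and vertical above 0.26 rad).
It fails at once if the full rack is shifted by more than 15 mm (distance of full_rack from where it was at the start of the episode above 0.015 m).
It fails at once if the full rack is tipped by more than 10 degrees (angle between full_rack's own z axis and vertical above 0.175 rad).
It also fails if it takes over 48 s, if anything falls off the work surface, if the arm or the gripper's body presses on something with over 40 N, if the wrist force passes 120 N, or if a joint passes its speed limit or range.

ROBOT

A 6-joint arm with a two-finger parallel gripper is mounted at the origin on the work surface. World frame = base frame: x ahead of the robot, y to its left, z up, the work surface at z = 0. Lengths are in m, angles in rad, forces in N, time in s.
With the tool pointing down it reaches from about 0.425 to 0.95 m from the base axis. Payload 3.5 kg.
Tool frame: the origin (TCP) lies at the very end of the fingers, on their centre line; the grasp point (between the pads) lies r.tcp_to_grasp behind it (r.tcp_to_grasp is the distance from the TCP to the grasp point, in m); z points along the fingers, y is the line along which they close (so a half turn about z gives the same grasp; the last joint's range is limited). The gripper opens to 85 mm and grips with 20 to 120 N. Pads are 22 mm wide; open, the fingers measure 114 mm over their backs; the gripper's body (76 mm by 85 mm) begins 54 mm behind the grasp point. The pads swing forward as they close: fully open they stand 13 mm farther back than shut.
Start: joints at [-0.15, 0.286, 1.577, -0, 1.279, -0.15], TCP at [0.675, 0, 0.231] pointing down, gripper open.
Joint ranges: [-2.77, 2.77], [-0.9, 2.22], [0.21, 2.48], [-1.53, 4.67], [0.24, 2.81], [-2.84, 2.84]. Speed limits (rad/s): [2.79, 2.79, 3.14, 3.14, 3.14, 3.14].

INTERFACE

Orientations are given as a unit quaternion [x, y, z, w].
In Python, from workcell import r gives the robot as it stands. The module is installed in compiled form; this text tells all that it offers.
- The arm moves only by the shell command python3 -m handwheel 'ROWS' [OPENING] [FORCE]. ROWS is JSON, a list of rows, each a list of 6 numbers: the shift along the tool's x, y, z as a fraction of full scale, then the turn, a rotation vector about the tool's x, y, z as a fraction of full scale. In form: [[tx, ty, tz, rx, ry, rz], ...]. A call has exactly 8 rows; each row is the pose to reach, as a shift and turn from the pose commanded when the call began, along the tool's axes at that moment; what a row does not reach only later rows make up. Full scale, the value 1, is 200 mm for a shift and 2 rad for a turn. A row lasts 1/8 s, in which the tool goes at most 62.5 mm and 10.7 degrees, less where a joint would pass 70% of its speed; a pose out of reach is approached as far as the arm can. A call with a number of a shift or a turn outside -1 to 1 is refused whole. A call with a gripper value outside its range is refused whole. OPENING is the gripper command: -1 is shut, 1 is fully open, values between are in proportion, set as the call begins (- or left out, the last holds). The fingers move at their own pace and stop on an object; FORCE is the grip in N (left out, the last holds). Time passes only in rows, so rows that repeat a pose let the fingers close, or fill a call up. It gives the time, the measured TCP pose, the force, the opening and the grip force at its end, in the units of the state.
- r.observe(): the state, without advancing time (a new reading comes with each control period).
- r.get_image(name): name is "scene" or "side" or "wrist"; returns the picture (384x512x3 uint8, blue, green, red); there is no depth.
- r.get_calibration(name): a dict with "intrinsics" (3x3 intrinsics, pixels), "R" (3x3) and "t" (3): a world point X has camera coordinates R X + t. Camera axes: x right, y down, z forward; pixel columns grow to the right and rows downward; lengths in m; the calibration is good to about 2 mm. The wrist camera is an equidistant fisheye: a pixel r from the principal point sees the ray r / f radians off the axis. A picture is of the moment at which its call begins: read the wrist's pose just before it. get_calibration takes no time and is no camera call; for the wrist camera it gives the pose at the moment of the call.
- r.close_job(): hands the job in; it is judged then, once.
The state is a dict: "time_s": time; "q": joint angles; "dq": joint speeds; "joint_torque": joint torques, N m; "eef_pos": TCP position; "orientation": TCP orientation; "wrist_force": force on the tool from outside, world axes, zero at the start; "torque": the same for the moment, N m; "grip_width": finger opening in m; "finger_force": force on a finger pad.
Only numpy, scipy, OpenCV 4.12 (cv2) and the standard library are available. Lean on these libraries where they do the work, as an engineer would, in place of code of your own. Each camera call takes 0.05 s, during which the arm holds its last target. There are 200 camera calls.

## Working session

There is one attempt and no reset: what is moved stays moved. The work goes in short steps, Python scripts to look and compute and a shell command to move; the robot and the scene stay as the last step left them, time stands still between calls to the robot, and variables do not carry over. Pictures are saved under pics/ and viewed, at most 10 in all, crops included, and the job is handed in when it is done.

```bash
mkdir -p pics; cat > h.py <<'E'
import numpy as np, cv2
from workcell import r
def ray(name,u,v,c=None):
    c=c or r.get_calibration(name);K=np.array(c["intrinsics"]);R=np.array(c["R"]);t=np.array(c["t"])
    x=(u-K[0,2])/K[0,0];y=(v-K[1,2])/K[1,1]
    if name=="wrist":
        a=np.hypot(x,y);d=np.array([np.sin(a)*x/a,np.sin(a)*y/a,np.cos(a)])
    else: d=np.array([x,y,1.])
    return -R.T@t,R.T@d
def at(name,u,v,z,c=None):
    o,d=ray(name,u,v,c);return o+d*(z-o[2])/d[2]
E
python3 - <<'E'
from h import *
a=r.get_image("scene");b=r.get_image("side");
cv2.imwrite("pics/a.png",cv2.resize(a,(800,600)));cv2.imwrite("pics/b.png",cv2.resize(b,(800,600)))
cv2.imwrite("pics/a0.png",a);cv2.imwrite("pics/b0.png",b)
s=r.observe();print(s["eef_pos"],s["orientation"],s["grip_width"],r.tcp_to_grasp)
E
```

```text
[6.74388993e-01 1.23289651e-04 2.30039261e-01] [ 7.07107107e-01  7.07105607e-01 -6.55666293e-04 -8.77231483e-04] 0.08540415764721389 0.0187
```

View pics/a.png

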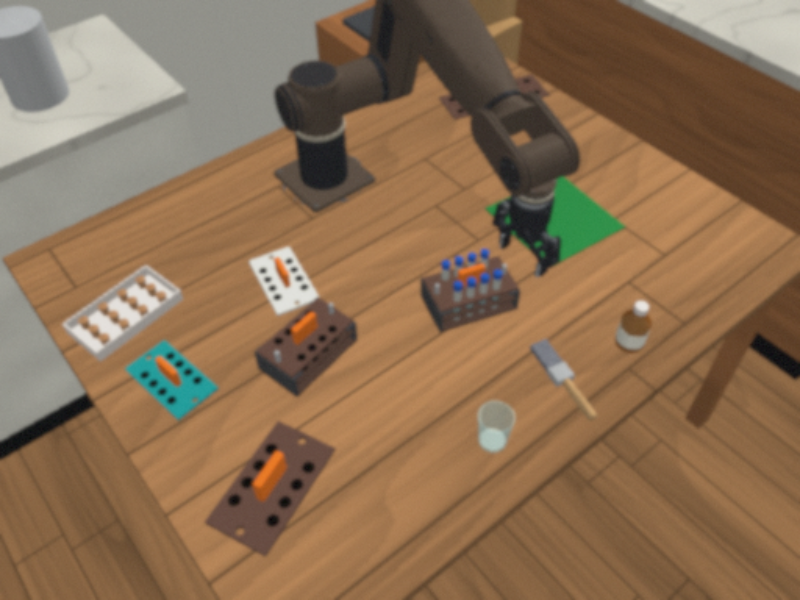

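View pics/b.png

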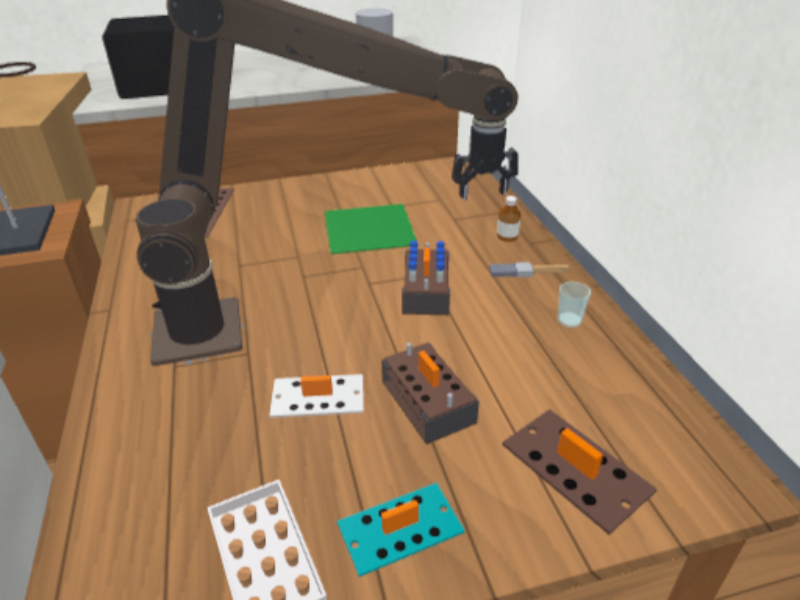

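Picture a: the empty rack is at about (305,340) and the full one at (470,290), with the green mat at (560,215). Picture b: empty rack at (430,390), full at (427,280), mat at (370,228). Next I'll enlarge the empty rack in both.

```bash
python3 - <<'E'
from h import *
a=cv2.imread("pics/a0.png");b=cv2.imread("pics/b0.png")
# a crop origin (160,185) 75x75 x8 ; b crop origin (240,215) 70x70
A=cv2.resize(a[188:252,160:232],None,fx=5.5,fy=5.5,interpolation=cv2.INTER_CUBIC)
B=cv2.resize(b[216:280,240:312],None,fx=5.5,fy=5.5,interpolation=cv2.INTER_CUBIC)
cv2.imwrite("pics/c.png",np.hstack([A,B]))
for n,im in(("scene",a),("side",b)):
    hsv=cv2.cvtColor(im,cv2.COLOR_BGR2HSV)
    m=cv2.inRange(hsv,(50,150,60),(70,255,255))
    k,l,st,ce=cv2.connectedComponentsWithStats(m);i=1+np.argmax(st[1:,4])
    cnt=max(cv2.findContours(m,0,2)[0],key=cv2.contourArea)
    P=np.array([at(n,*p[0],.006)[:2] for p in cv2.approxPolyDP(cv2.convexHull(cnt),5,True)])
    print(n,"mat",P.round(3).tolist(),P.mean(0),st[i])
    m=cv2.inRange(hsv,(5,200,150),(15,255,255))
    k,l,st,ce=cv2.connectedComponentsWithStats(m)
    for i in range(1,k):
        if st[i,4]>30: print(n,"orange",ce[i].round(1),at(n,*ce[i],.088).round(3),st[i,4])
E
```

```text
scene mat [[0.391, 0.46], [0.6, 0.437], [0.581, 0.252], [0.491, 0.305]] [0.51566044 0.36333128] [ 350  114   47   52 1218]
scene orange [300.8 173.7] [0.535 0.01  0.088] 61
scene orange [194.1 209. ] [ 0.435 -0.349  0.088] 151
scene orange [107.1 236.8] [ 0.358 -0.611  0.088] 57
scene orange [171.9 303.8] [ 0.667 -0.578  0.088] 305
side mat [[0.586, 0.246], [0.356, 0.236], [0.377, 0.456], [0.604, 0.441]] [0.48082108 0.34476559] [ 209  131   57   31 1346]
side orange [272.8 166.8] [0.546 0.006 0.088] 54
side orange [274.1 235.5] [ 0.44  -0.349  0.088] 181
side orange [202.5 246.4] [ 0.229 -0.337  0.088] 201
side orange [370.3 291.1] [ 0.613 -0.608  0.088] 425
side orange [255.5 330.3] [ 0.305 -0.64   0.088] 298
```

View pics/c.png

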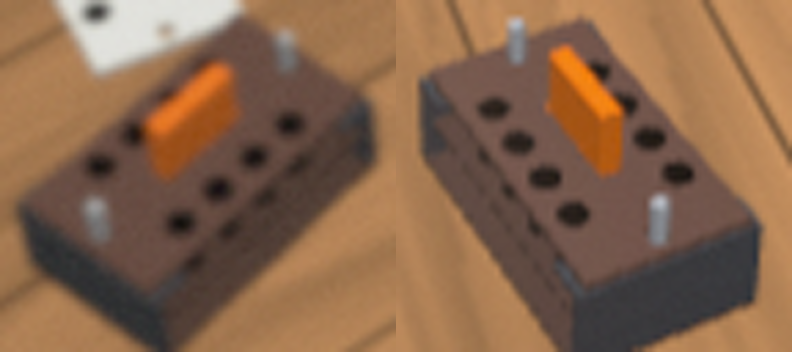

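Picture c: the dowel tips are at (95,203) and (287,35) in the scene crop, and at (121,22) and (263,200) in the side crop.

```bash
python3 - <<'E'
from h import *
for n,o,pts in(("scene",(160,188),((95,203),(287,35))),("side",(240,216),((121,22),(263,200)))):
    P=[at(n,o[0]+u/5.5-.4,o[1]+v/5.5-.4,.09)[:2] for u,v in pts]
    d=P[1]-P[0];print(n,np.round(P,4),"mid",(P[0]+P[1])/2,"len",np.hypot(*d),"yaw deg",np.degrees(np.arctan2(d[1],d[0])))
c=r.get_calibration("wrist");print(c["R"],c["t"],-np.array(c["R"]).T@c["t"],c["intrinsics"])
E
```

```text
scene [[ 0.453  -0.4241]
 [ 0.4211 -0.2711]] mid [ 0.43707293 -0.34761043] len 0.15626813455653207 yaw deg 101.76279999592019
side [[ 0.4236 -0.2725]
 [ 0.4554 -0.4249]] mid [ 0.43952828 -0.34874042] len 0.15569142030565603 yaw deg -78.1981878002376
[[ 9.99996321e-01 -2.41048540e-04 -2.70179297e-03]
 [ 5.87098722e-04 -9.53199519e-01  3.02341417e-01]
 [-2.64822671e-03 -3.02341891e-01 -9.53195871e-01]] [-0.67375305 -0.04028032  0.37980718] [0.67478003 0.07627403 0.37238871] [[297.31863964   0.         252.15256639]
 [  0.         297.31863964 195.87651661]
 [  0.           0.           1.        ]]
```

```bash
python3 -m handwheel '[[-0.06,-0.04,0,0,0,0],[-0.18,-0.12,0,0,0,0],[-0.32,-0.21,0,0,0,0],[-0.47,-0.31,0,0,0,0],[-0.62,-0.41,0,0,0,0],[-0.76,-0.51,0,0,0,0],[-0.86,-0.58,0,0,0,0],[-0.9,-0.6,0,0,0,0]]' 1 && python3 -m handwheel '[[-0.06,-0.04,0,0,0,-0.01],[-0.18,-0.12,0,0,0,-0.03],[-0.32,-0.21,0,0,0,-0.05],[-0.47,-0.31,0,0,0,-0.07],[-0.62,-0.41,0,0,0,-0.09],[-0.76,-0.51,0,0,0,-0.103],[-0.84,-0.58,0,0,0,-0.103],[-0.84,-0.58,0,0,0,-0.103]]'
python3 - <<'E'
from h import *
c=r.get_calibration("wrist");im=r.get_image("wrist");cv2.imwrite("pics/d.png",cv2.resize(im,None,fx=1.5,fy=1.5,interpolation=cv2.INTER_CUBIC))
np.save("wc.npy",c,allow_pickle=True)
a=r.get_image("scene");b=r.get_image("side")
cv2.imwrite("pics/a1.png",a);cv2.imwrite("pics/b1.png",b)
for n,im in(("scene",a),("side",b)):
    m=cv2.inRange(cv2.cvtColor(im,cv2.COLOR_BGR2HSV),(45,90,50),(75,255,255))
    cnt=max(cv2.findContours(m,0,2)[0],key=cv2.contourArea)
    P=np.array([at(n,*p[0],.006)[:2] for p in cnt]).astype(np.float32)
    print(n,cv2.minAreaRect(P),cv2.approxPolyDP(cv2.convexHull(cnt),4,True).tolist())
E
```

```text
time_s: 1.1
eef_pos: [0.5537, -0.1813, 0.2312]
orientation: [0.708, 0.706, -0.0, -0.0]
wrist_force: [0.1, -0.2, 0.3]
grip_width: 0.085
finger_force: 0.0
time_s: 2.1
eef_pos: [0.4385, -0.3486, 0.2312]
orientation: [0.631, 0.775, 0.0, -0.0]
wrist_force: [1.1, 0.1, 0.1]
grip_width: 0.0855
finger_force: 0.0
scene ((0.47779762744903564, 0.3414483666419983), (0.2381759136915207, 0.2379484325647354), 84.61417388916016) [[[357, 111]], [[398, 145]], [[351, 170]], [[311, 133]]]
side ((0.47790154814720154, 0.33974653482437134), (0.24165813624858856, 0.23825789988040924), 84.39510345458984) [[[260, 137]], [[260, 157]], [[211, 160]], [[208, 135]], [[254, 131]]]
```

View pics/d.png

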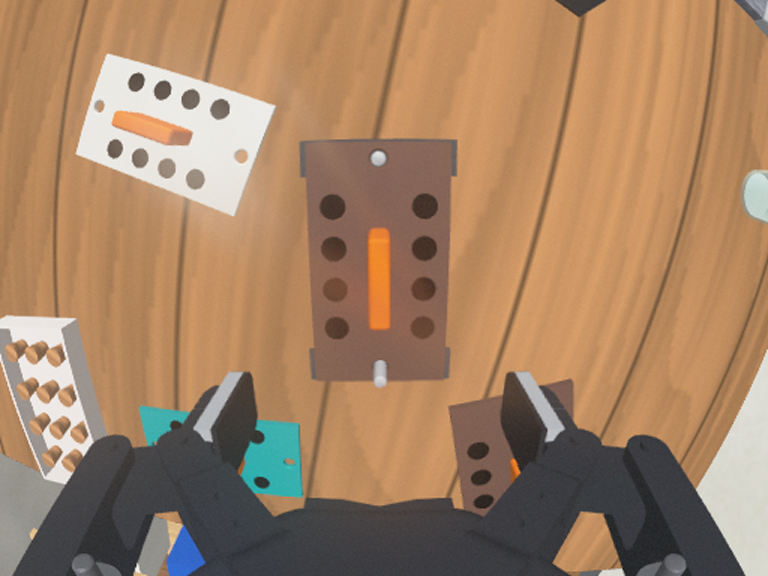

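Picture d: the rack is straight ahead and square to the fingers. The dowel tips are at (378,156) and (380,366). The mat fit gives a centre of (0.478, 0.3405) with 240 mm sides, as stated.

```bash
python3 - <<'E'
from h import *
c=np.load("wc.npy",allow_pickle=True).item()
A=at("wrist",378/1.5,156/1.5,.09,c)[:2];B=at("wrist",380/1.5,366/1.5,.09,c)[:2]
d=A-B;print(A,B,(A+B)/2,np.hypot(*d),np.degrees(np.arctan2(d[1],d[0])))
from scipy.spatial.transform import Rotation as R
s=r.observe();M=R.from_quat(s["orientation"]).as_matrix();print(M.round(3),M.T@(np.array([*(A+B)/2,.076])-s["eef_pos"])/.2)
E
```

```text
[ 0.4224783  -0.27357359] [ 0.45301858 -0.41451686] [ 0.43774844 -0.34404522] 0.1442141283326476 102.226123250609
[[-0.205  0.979  0.   ]
 [ 0.979  0.205  0.   ]
 [ 0.     0.    -1.   ]] [ 0.01711219 -0.0055761   0.77636569]
```

```bash
python3 -m handwheel '[[0,0,0.08,0,0,0],[0,0,0.2,0,0,0],[0,0,0.34,0,0,0],[0,0,0.48,0,0,0],[0,0,0.62,0,0,0],[0,0,0.72,0,0,0],[0,0,0.77,0,0,0],[0,0,0.77,0,0,0]]' 1 && python3 -m handwheel '[[0,0,0,0,0,0],[0,0,0,0,0,0],[0,0,0,0,0,0],[0,0,0,0,0,0],[0,0,0,0,0,0],[0,0,0,0,0,0],[0,0,0,0,0,0],[0,0,0,0,0,0]]' -1 50
python3 - <<'E'
from h import *
im=r.get_image("wrist");b=r.get_image("side")
cv2.imwrite("pics/e.png",np.hstack([im[:,100:420],cv2.resize(b[190:290,220:320],(384,384))]))
s=r.observe();print(s["torque"],s["wrist_force"])
E
```

```text
time_s: 3.25
eef_pos: [0.4387, -0.3471, 0.0762]
orientation: [0.63, 0.776, 0.0, -0.001]
wrist_force: [0.8, 0.2, 0.7]
grip_width: 0.0856
finger_force: 0.0
time_s: 4.25
eef_pos: [0.439, -0.3483, 0.0779]
orientation: [0.631, 0.776, -0.0, 0.0]
wrist_force: [-3.2, 0.8, 6.1]
grip_width: 0.0135
finger_force: 50.5
[0.07011925 0.3639476  0.06165038] [-1.94540548  0.86076227  4.61949803]
```

View pics/e.png

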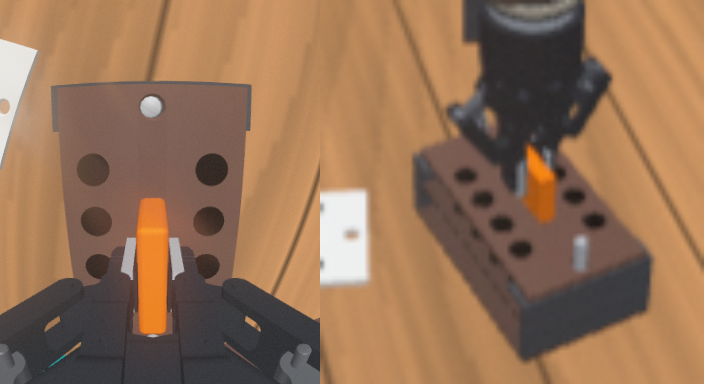

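Picture e: the pads hold the orange grip centrally with the plate still seated, at a width of 13.5 mm and 50 N. Now I'll lift straight up.

```bash
python3 -m handwheel '[[0,0,-0.02,0,0,0],[0,0,-0.06,0,0,0],[0,0,-0.11,0,0,0],[0,0,-0.17,0,0,0],[0,0,-0.24,0,0,0],[0,0,-0.31,0,0,0],[0,0,-0.36,0,0,0],[0,0,-0.38,0,0,0]]' -1 50
python3 - <<'E'
from h import *
im=r.get_image("wrist");b=r.get_image("side")
cv2.imwrite("pics/f.png",np.hstack([im[:,100:420],cv2.resize(b[170:290,210:330],(384,384))]))
s=r.observe();print(s["torque"],s["wrist_force"])
E
```

```text
time_s: 5.35
eef_pos: [0.4393, -0.3482, 0.1545]
orientation: [0.631, 0.776, -0.0, 0.001]
wrist_force: [-0.4, 0.4, -4.8]
grip_width: 0.0132
finger_force: 49.3
[-0.02964278  0.01047532 -0.01492902] [-0.50015216  0.58176399 -3.9830552 ]
```

View pics/f.png

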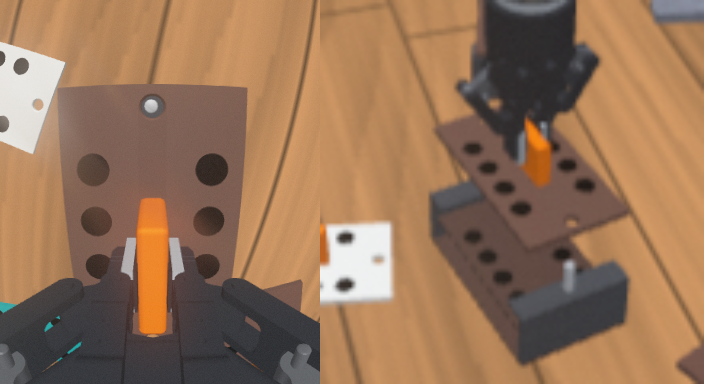

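Picture f: the plate is level and clear of both dowels, straight above the rack. I'll raise it further and carry it over well above the full rack.

```bash
python3 -m handwheel '[[0,0,-0.03,0,0,0],[0,0,-0.09,0,0,0],[0,0,-0.16,0,0,0],[0,0,-0.23,0,0,0],[0,0,-0.3,0,0,0],[0,0,-0.35,0,0,0],[0,0,-0.38,0,0,0],[0,0,-0.38,0,0,0]]' && python3 -m handwheel '[[0.03,0.016,0,0,0,0],[0.1,0.05,0,0,0,0],[0.2,0.105,0,0,0,0],[0.32,0.17,0,0,0,0],[0.44,0.235,0,0,0,0],[0.56,0.3,0,0,0,0],[0.68,0.36,0,0,0,0],[0.8,0.425,0,0,0,0]]' && python3 -m handwheel '[[0.12,0.065,0,0,0,0],[0.24,0.13,0,0,0,0],[0.36,0.19,0,0,0,0],[0.48,0.255,0,0,0,0],[0.6,0.32,0,0,0,0],[0.7,0.37,0,0,0,0],[0.77,0.41,0,0,0,0],[0.8,0.425,0,0,0,0]]'
```

```text
time_s: 6.45
eef_pos: [0.4391, -0.3481, 0.2298]
orientation: [0.631, 0.776, -0.0, 0.0]
wrist_force: [-0.5, 0.2, -4.8]
grip_width: 0.0132
finger_force: 49.2
time_s: 7.45
eef_pos: [0.4896, -0.1714, 0.2292]
orientation: [0.63, 0.776, 0.0, -0.0]
wrist_force: [-0.4, -0.2, -5.7]
grip_width: 0.0134
finger_force: 49.2
time_s: 8.45
eef_pos: [0.5398, 0.0015, 0.2293]
orientation: [0.63, 0.777, -0.0, -0.0]
wrist_force: [0.8, -0.7, -3.9]
grip_width: 0.0134
finger_force: 49.2
```

```bash
python3 -m handwheel '[[0.03,0,0,0,0,0],[0.11,0,0,0,0,0],[0.22,0.01,0,0,0,0],[0.34,0.01,0,0,0,0],[0.47,0.01,0,0,0,0],[0.6,0.02,0,0,0,0],[0.73,0.02,0,0,0,0],[0.86,0.02,0,0,0,0]]' && python3 -m handwheel '[[0.13,0,0,0,0,0],[0.26,0,0,0,0,0],[0.39,0.01,0,0,0,0],[0.52,0.01,0,0,0,0],[0.65,0.01,0,0,0,0],[0.76,0.02,0,0,0,0],[0.83,0.02,0,0,0,0],[0.86,0.02,0,0,0,0]]' && python3 -m handwheel '[[0,0,0.03,0,0,0],[0,0,0.1,0,0,0],[0,0,0.2,0,0,0],[0,0,0.32,0,0,0],[0,0,0.44,0,0,0],[0,0,0.56,0,0,0],[0,0,0.66,0,0,0],[0,0,0.7,0,0,0]]'
python3 - <<'E'
from h import *
im=r.get_image("scene");b=r.get_image("side")
cv2.imwrite("pics/g.png",np.hstack([cv2.resize(im[80:200,290:410],(384,384)),cv2.resize(b[80:200,190:310],(384,384))]))
s=r.observe();print(s["torque"],s["wrist_force"])
E
```

```text
time_s: 9.45
eef_pos: [0.508, 0.1703, 0.2294]
orientation: [0.631, 0.776, 0.0, -0.0]
wrist_force: [0.2, 0.2, -4.9]
grip_width: 0.0135
finger_force: 49.2
time_s: 10.45
eef_pos: [0.477, 0.3389, 0.2292]
orientation: [0.63, 0.776, -0.0, -0.0]
wrist_force: [-0.9, -0.8, -5.2]
grip_width: 0.0134
finger_force: 49.2
time_s: 11.45
eef_pos: [0.4762, 0.3376, 0.0868]
orientation: [0.631, 0.776, -0.002, -0.001]
wrist_force: [-0.7, -0.5, -5.0]
grip_width: 0.0131
finger_force: 49.1
[ 0.01373149  0.00579593 -0.01456805] [ 0.15568452  0.34183951 -4.7504567 ]
```

View pics/g.png

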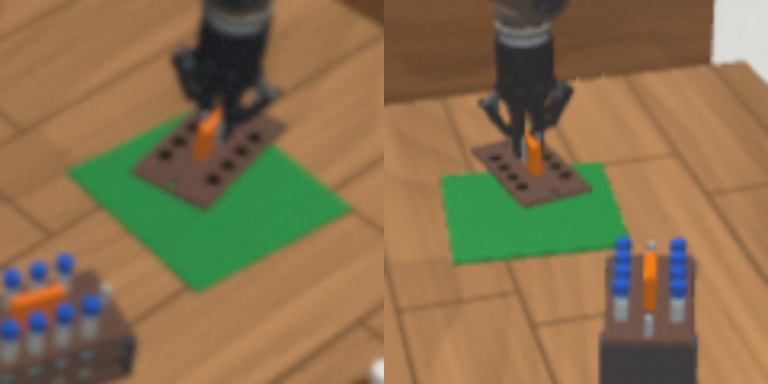

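Picture g: the plate is held level about 60 mm above the mat and will land near its centre. I'll lower it slowly.

```bash
python3 -m handwheel '[[0.01,0.01,0.04,0,0,0],[0.01,0.01,0.09,0,0,0],[0.01,0.01,0.14,0,0,0],[0.01,0.01,0.18,0,0,0],[0.01,0.01,0.22,0,0,0],[0.01,0.01,0.245,0,0,0],[0.01,0.01,0.26,0,0,0],[0.01,0.01,0.265,0,0,0]]' && python3 -m handwheel '[[0,0,0.008,0,0,0],[0,0,0.016,0,0,0],[0,0,0.024,0,0,0],[0,0,0.032,0,0,0],[0,0,0.04,0,0,0],[0,0,0.045,0,0,0],[0,0,0.05,0,0,0],[0,0,0.05,0,0,0]]'
```

```text
time_s: 12.55
eef_pos: [0.479, 0.3408, 0.0363]
orientation: [0.631, 0.776, 0.0, -0.0]
wrist_force: [-0.4, -0.6, -5.6]
grip_width: 0.0137
finger_force: 49.2
time_s: 13.55
eef_pos: [0.4789, 0.3407, 0.0262]
orientation: [0.631, 0.776, -0.0, -0.0]
wrist_force: [-0.4, -0.6, -5.4]
grip_width: 0.013
finger_force: 49.2
```

```bash
python3 -m handwheel '[[0,0,0.003,0,0,0],[0,0,0.006,0,0,0],[0,0,0.009,0,0,0],[0,0,0.012,0,0,0],[0,0,0.015,0,0,0],[0,0,0.015,0,0,0],[0,0,0.015,0,0,0],[0,0,0.015,0,0,0]]'
```

```text
time_s: 14.55
eef_pos: [0.479, 0.3408, 0.0239]
orientation: [0.631, 0.776, -0.0, -0.0]
wrist_force: [-2.4, -1.1, 3.5]
grip_width: 0.0132
finger_force: 50.2
```

The wrist force rose from −5.4 to +3.5 N, so the mat is carrying the plate. I'll open the gripper and then retreat straight up.

```bash
python3 -m handwheel '[[0,0,0,0,0,0],[0,0,0,0,0,0],[0,0,0,0,0,0],[0,0,0,0,0,0],[0,0,0,0,0,0],[0,0,0,0,0,0],[0,0,0,0,0,0],[0,0,0,0,0,0]]' 1 && python3 -m handwheel '[[0,0,-0.04,0,0,0],[0,0,-0.12,0,0,0],[0,0,-0.25,0,0,0],[0,0,-0.4,0,0,0],[0,0,-0.55,0,0,0],[0,0,-0.68,0,0,0],[0,0,-0.75,0,0,0],[0,0,-0.75,0,0,0]]' 1
python3 - <<'E'
from h import *
im=r.get_image("scene");b=r.get_image("side")
cv2.imwrite("pics/i.png",np.hstack([cv2.resize(im[80:200,290:410],(384,384)),cv2.resize(b[80:200,190:310],(384,384))]))
E
```

```text
time_s: 15.55
eef_pos: [0.479, 0.3408, 0.0233]
orientation: [0.631, 0.776, 0.0, 0.0]
wrist_force: [0.7, -0.8, 0.3]
grip_width: 0.0855
finger_force: 0.0
time_s: 16.55
eef_pos: [0.4797, 0.3411, 0.1751]
orientation: [0.631, 0.776, 0.002, 0.001]
wrist_force: [-0.6, 0.7, 0.0]
grip_width: 0.0854
finger_force: 0.0
```

View pics/i.png

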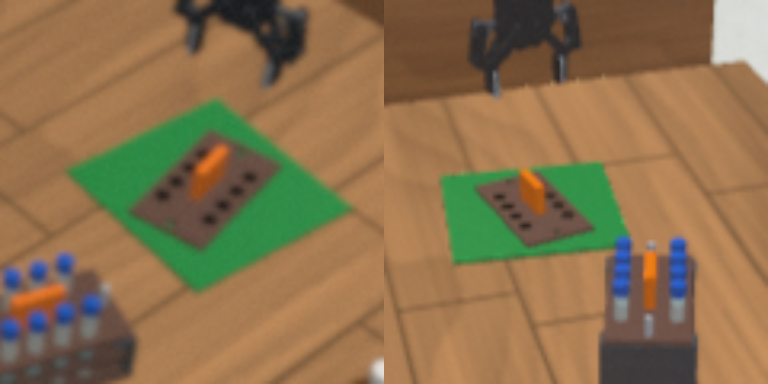

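Picture i: the plate lies flat in the middle of the mat (grip at about (210,170) and (532,190)), the gripper is clear, and the full rack hasn't moved.

```bash
python3 -c "
from workcell import r
print(r.close_job())"
```

```text
the job is handed in; nothing more can be done
None
```

The empty rack's plate was lifted level off its dowels, set down flat in the middle of the green mat and released; the full rack was left untouched, and the job is handed in (no verdict was returned).

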